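# Clamp a turning blank under the bench hold-down

### The arm

A 6-joint arm with a two-finger parallel gripper is mounted at the origin on the work surface. World frame = base frame: x ahead of the robot, y to its left, z up, the work surface at z = 0. Lengths are in mm, angles in rad, forces in N, time in s.
With the tool pointing down it reaches from about 325 to 850 mm from the base axis. Payload 4.4 kg.
Tool frame: the origin (TCP) lies at the very end of the fingers, on their centre line; the grasp point (between the pads) lies bot.tcp_to_grasp behind it (bot.tcp_to_grasp is the distance from the TCP to the grasp point, in mm); z points along the fingers, x is the direction in which the jaws open and shut, and the axes are right-handed (so a half turn about z gives the same grasp; the last joint's range is limited). The gripper opens to 94 mm and grips with 3 to 60 N. Pads are 16 mm wide; open, the fingers measure 119 mm over their backs; the gripper's body (75 mm by 177 mm) begins 78 mm behind the grasp point.
Start: joints at [-1.474, 0.207, 1.542, -0, 1.393, -0.15], TCP at [140.461, -557.582, 205.447] pointing down, gripper open.
Joint ranges: [-2.73, 2.73], [-0.86, 2.22], [0.23, 2.46], [-1.11, 4.25], [0.08, 2.63], [-2.82, 2.82]. Speed limits (rad/s): [2.79, 2.79, 3.14, 3.14, 3.14, 3.14].

### API

Orientations are given as a 3x3 rotation matrix whose columns are the frame's x, y, z axes.
In Python, from plant import get_obs, viewer, bot gives the robot as it stands.
- The arm moves only by the shell command python3 -m inch 'ROWS' [FORCE]. ROWS is JSON, a list of rows, each an object with "claw": the opening in per cent of the stroke, from 0 (shut) to 100 (fully open); "translation": the shift along the tool's x, y, z in mm, a list of three; "roll": the turn about the tool's z in rad. A call has 1 to 20 rows; each row is the pose to reach, as a shift and turn from the pose commanded when the call began, along the tool's axes at that moment; what a row does not reach only later rows make up. A row lasts 1/12 s, in which the tool goes at most 41.7 mm and 7.16 degrees, less where a joint would pass 70% of its speed; a pose out of reach is approached as far as the arm can. A call with a gripper value outside its range is refused whole. The fingers move at their own pace and stop on an object; FORCE is the grip in N (left out, the last holds). Time passes only in rows, so rows that repeat a pose let the fingers close. It gives the time, the measured TCP pose, the force and the opening at its end, in the units of the state.
- get_obs(): the state, without advancing time (a new reading comes with each control period).
- viewer.get_image(name): name is "scene" or "top" or "wrist"; returns the picture (400x640x3 uint8, blue, green, red); there is no depth.
- viewer.camera_params(name): a dict with "intrinsics" (3x3 intrinsics, pixels), "k1" (the pictures are not rectified: a ray, as slopes to the right and down, at radius r is drawn at 1 + k1 r^2 times it, then the intrinsics apply), "extrinsics" (4x4, takes a point from world to camera coordinates). Camera axes: x right, y down, z forward; pixel columns grow to the right and rows downward; lengths in mm; the calibration is good to about 2 mm. A picture is of the moment at which its call begins: read the wrist's pose just before it. camera_params takes no time and is no camera call; for the wrist camera it gives the pose at the moment of the call.
- bot.hand_in(): hands the job in, once; it reports no verdict.
Trained networks look in the newest picture that a camera, given by its name, has taken for a name from the list of things; names that differ only in an ending like _2 or _b are one class to them, and where a whole thing is asked for, a point or a joint stands for the part that bears it (a point fixed in the world has none). Each returns a list of dicts, best first, with "conf" (0 to 1); they miss things now and then, are a little off and sometimes report something else, mostly with a low value. They report only what shows in the picture. A call takes as long as a camera call. They do not tell look-alikes from the thing itself.
- viewer.search_frame(camera, thing): "bbox" ([left, top, right, bottom] as shares, 0 to 1, of the picture: columns of its width, rows of its height, round what is visible of it).
- viewer.place_of(camera, thing): "xy" ([column, row] as shares, 0 to 1, of the picture: columns of its width, rows of its height: a listed point, or the origin of a listed thing).
The state is a dict: "time_s": time; "joint_pos": joint angles; "qd": joint speeds; "effort": joint torques, N m; "ee_pos": TCP position; "ee_rot": TCP orientation; "wrist_force": force on the tool from outside, world axes, zero at the start; "moment": the same for the moment, N m; "opening": finger opening in mm.
Only numpy, scipy, OpenCV 4.12 (cv2) and the standard library are available. Lean on these libraries where they do the work, as an engineer would, in place of code of your own. Each camera call takes 0.05 s, during which the arm holds its last target. There are 200 camera calls.

### The job

Set the square wooden turning blank flat on the bench under the foot of the screw hold-down, its long side flush against the stop batten and its middle under the foot. Then screw the cross knob down clockwise until the foot bites and the knob suddenly turns stiff, give it just an eighth of a turn more - no harder, or it bruises the wood - and let go. Leave the other things on the bench where they are.

Things in the scene. Friction and masses are not known exactly. Their poses are not given: they have to be found in the camera images.
- blank: The only long square stick lying loose on the bench: a pale wooden turning blank, a plain bar 200 long x 50 wide x 45 high (mm), about 0.3 kg, with a thin dark band 8 mm from one end. Origin: centre of its underside. Its y axis runs along the length, x across the width, z up. Either end may finish on either side.
- stop: Dark wooden batten on the bench, 100 long (y) x 30 thick (x) x 25 high (mm). Origin: on the bench below the screw's axis; x points from the open front towards the batten and the clamp post, y along the batten, z up. The batten's front face is at x = +25 mm, so a flush, centred blank has its origin here and its y axis along this one. Steel post socket (72 wide, 30 high) at x = 118 mm.
- knob_grip (a point): Centre of the black cross knob on top of the hold-down's vertical screw: four square-ended lobes at right angles, 54 mm over opposite lobes, each 18 wide and 24 high (mm). On the screw axis at half the knob's height; its x and y axes run along the lobes, z up. About 170 mm above the bench, its underside 28 mm above the grey arm. It turns with the knob and sinks 8 mm a turn.
- foot (a point): Centre of the underside of the round rubber foot (38 mm across, 13 high) at the screw's lower end; it turns and sinks with the knob. It starts 1.5 to 5.5 mm above the blank's height. The grey arm (24 wide, boss 36 across round the screw, between 90 and 130 above the bench) comes from a steel post (22 across, 157 high, collar 42 across) 118 mm away along the stop's +x.
- knob (a joint): Turn of the cross knob, rad; grows clockwise seen from above, which tightens: the foot sinks 1.27 mm a rad. It stays where it is left. Free it takes 0.05 N m; 15 degrees past the bite about 0.2 N m, an eighth of a turn past it up to 0.5 N m (half of that at a standstill), and the foot then presses with some 25 N. The value at which it bites differs each time (the arm's height varies): feel for it.
- gouge: Bystander: turning gouge with a pale wooden handle and a steel shank, 380 mm long, lying on the left of the bench. Origin on the bench under the joint of handle and shank; the shank points along its y axis.
- mallet: Bystander: round dark wooden mallet standing on its head, 86 across, 215 high. Origin: centre of its underside.
- wax_tin: Bystander: low aluminium tin, 74 across, 34 high, behind the batten on the +y side of the stop. Origin: centre of its underside.
- spur_centre: Bystander: steel drive centre lying down, 85 long, 34 across, behind the batten on the -y side of the stop. Origin on the bench below its thick end.
- bowl_blank: Bystander: wooden disc, 116 across, 55 high. Origin: centre of its underside.
- calipers: Bystander: flat steel calipers, 165 long, 110 wide, lying flat. Origin: on the bench at its pivot.
There are look-alikes about, which are no part of the job. Leave any turquoise or yellow look-alike of the blank alone.

How it is judged (in metres and radians):
On the way:
1. the blank lies flat and flush against the batten, centred under the foot, before the foot touches it (x of blank in the frame of stop between -0.004 and 0.003 m and y of blank in the frame of stop between -0.025 and 0.025 m and angle between the x axis of blank and the x axis of stop, either way round below 0.05 rad and angle between blank's own z axis and vertical below 0.03 rad and height (world z) of blank below 0.004 m and contact force between knob and blank below 0.5 N), for 0.2 s.
At the end, for the whole second after the job is handed in: The blank lies flat on the bench, its long side against the batten (within 4 mm and 0.05 rad), its middle within 25 mm of the screw axis, and the released foot presses on it with 12 to 48 N, as about 20 to 85 degrees of turn past the bite give (x of blank in the frame of stop between -0.004 and 0.003 m and y of blank in the frame of stop between -0.025 and 0.025 m and angle between the x axis of blank and the x axis of stop, either way round below 0.05 rad and angle between blank's own z axis and vertical below 0.03 rad and height (world z) of blank below 0.004 m and contact force between knob and blank between 12 and 48 N); the robot touches nothing.
It fails at once if the foot is screwed so hard onto the blank that it bruises the wood (over 60 N, more than about a quarter turn past the bite) (contact force between knob and blank above 60 N).
It fails at once if a bystander is shifted by more than 25 mm or knocked over (distance of any of gouge, mallet, wax_tin, spur_centre, bowl_blank, calipers from where it was at the start of the episode above 0.025 m or angle between mallet's own z axis and vertical above 0.5 rad).
It also fails if it takes over 72 s, if anything falls off the work surface, if the arm or the gripper's body presses on something with over 40 N, if the wrist force passes 120 N, or if a joint passes its speed limit or range.

## Working session

There is one attempt and no reset: what is moved stays moved. The work goes in short steps, Python scripts to look and compute and a shell command to move; the robot and the scene stay as the last step left them, time stands still between calls to the robot, and variables do not carry over. Pictures are saved under pics/ and viewed, about 8 in all and at most 12, crops included, and the job is handed in when it is done.

```bash
mkdir -p pics; ls
cat > h.py <<'E'
import numpy as np,cv2
from plant import get_obs,viewer,bot
def ray(cam,px,P=None):
    P=P or viewer.camera_params(cam);K=np.array(P["intrinsics"]);E=np.array(P["extrinsics"])
    d=cv2.undistortPoints(np.array([[px]],float),K,np.array([P["k1"],0,0,0.]))[0,0]
    # exact: forward model x_d=x(1+k1 r^2)
    R=E[:3,:3];t=E[:3,3]
    return -R.T@t, R.T@np.array([d[0],d[1],1])
def onz(cam,px,z,P=None):
    o,d=ray(cam,px,P);return o+d*(z-o[2])/d[2]
def proj(cam,X,P=None):
    P=P or viewer.camera_params(cam);K=np.array(P["intrinsics"]);E=np.array(P["extrinsics"])
    r=cv2.projectPoints(np.atleast_2d(np.array(X,float)),cv2.Rodrigues(E[:3,:3])[0],E[:3,3],K,np.array([P["k1"],0,0,0.]))[0]
    return r[:,0]
E
python3 - <<'E'
from h import *
o=get_obs();print({k:np.round(v,3).tolist() for k,v in o.items()},bot.tcp_to_grasp)
for c in("scene","top"):
    cv2.imwrite(f"pics/{c}.png",viewer.get_image(c))
    for t in("blank","stop","knob_grip","foot"):
        for r in viewer.place_of(c,t)[:3]:
            p=np.array(r["xy"])*[640,400];z={"blank":0,"stop":0,"knob_grip":170,"foot":48}[t]
            print(c,t,round(r["conf"],2),p.round(),onz(c,p,z).round(1))
E
```

```text
pics
{'time_s': 0.0, 'joint_pos': [-1.475, 0.207, 1.543, 0.0, 1.393, -0.15], 'qd': [0.0, 0.0, 0.001, -0.0, -0.0, 0.001], 'effort': [0.001, -37.088, -28.142, 0.07, 0.036, -0.0], 'ee_pos': [140.378, -556.767, 204.282], 'ee_rot': [[0.244, -0.97, -0.0], [-0.97, -0.244, 0.002], [-0.002, -0.0, -1.0]], 'wrist_force': [0.09, -0.541, -0.58], 'moment': [-0.052, 0.003, -0.029], 'opening': 93.965} 18.8
scene blank 0.91 [370. 203.] [318.1 165.1   0. ]
scene blank 0.9 [239. 168.] [ 147.  -310.7    0. ]
scene blank 0.74 [290. 224.] [439.  -75.3   0. ]
scene stop 0.59 [273. 262.] [598.  -95.9   0. ]
scene knob_grip 0.91 [267. 213.] [595.1 -95.1 170. ]
top blank 0.76 [424. 293.] [ 165.9 -305.9    0. ]
top blank 0.63 [351. 202.] [439.7 -86.4   0. ]
top blank 0.59 [272. 242.] [315.2 152.8   0. ]
top stop 0.88 [354. 149.] [601.5 -95.6   0. ]
top knob_grip 0.55 [357. 136.] [608.2 -92.1 170. ]
top foot 0.39 [356. 144.] [606.9 -98.6  48. ]
```

Run:
```python
import cv2
a=cv2.imread("pics/top.png");cv2.imwrite("pics/top2.png",cv2.resize(a[100:360,180:500],None,fx=2.3,fy=2.3,interpolation=cv2.INTER_CUBIC))
```

```text
(no output)
```

View pics/scene.png

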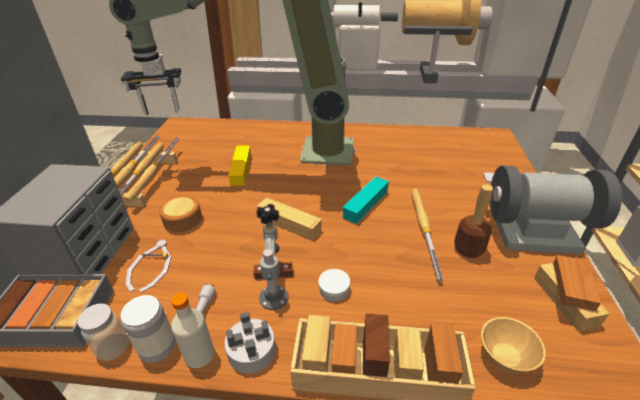

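View pics/top2.png

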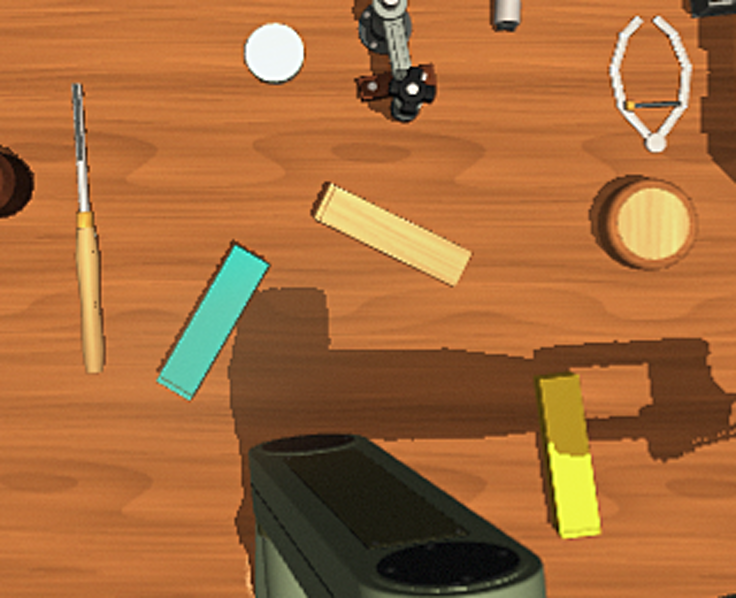

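The top view (2.3× crop from 180,100) shows the pale blank with corners at about (328,183), (472,252), (456,287) and (313,218). The knob is at (411,90) and the post is above it. In the scene view the batten is at about (273,270) and the post socket at (273,297).

Run:
```python
from h import *
c=np.array([(332,183),(472,252),(456,287),(317,219)])/2.3+[180,100]
C=np.array([onz("top",p,45) for p in c]);print(C.round(1),C.mean(0).round(1))
e=(C[0]+C[3]-C[1]-C[2])/2;print("len",np.linalg.norm(e),"ang",np.degrees(np.arctan2(e[1],e[0])))
print("knob",onz("top",np.array([412,90])/2.3+[180,100],182), onz("scene",(268,208),182))
print("socket",onz("scene",(273,295),30))
a=cv2.imread("pics/scene.png")[190:320,200:340];b=cv2.imread("pics/top.png")[95:160,310:390]
cv2.imwrite("pics/z.png",np.hstack([cv2.resize(a,(431,400),interpolation=2),cv2.resize(b,(369,300),interpolation=2)[:400] if 0 else cv2.copyMakeBorder(cv2.resize(b,(369,300),interpolation=2),0,100,0,0,0)]))
```

```text
[[ 502.9   -5.5   45. ]
 [ 415.4 -183.7   45. ]
 [ 371.  -163.3   45. ]
 [ 456.7   13.5   45. ]] [436.5 -84.8  45. ]
len 197.45781327851748 ang 63.984887137765575
knob [598.22909228 -96.999776   182.        ] [591.68115146 -93.03148053 182.        ]
socket [729.96957496 -66.01493479  30.        ]
```

View pics/z.png

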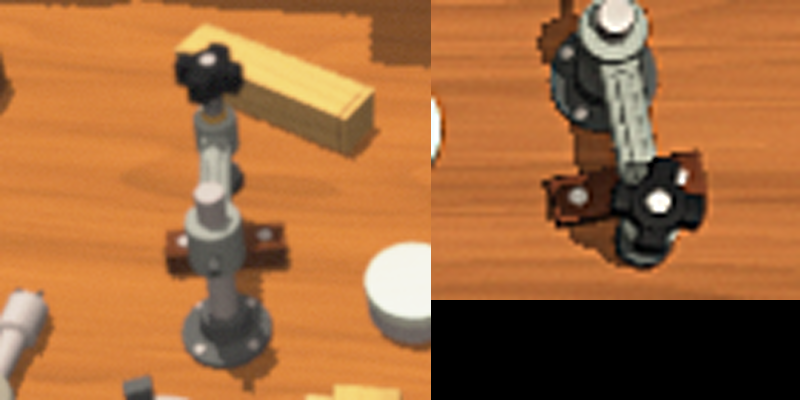

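Run:
```python
from h import *
def s(x,y):return (200+x/3.078,190+y/3.078)
def t(x,y):return (310+(x-431)/4.61,95+y/4.61)
k=[onz("scene",s(207,60),183),onz("top",t(658,201),183)]
p=[onz("scene",s(210,195),157),onz("top",t(615,16),157)]
b1=[onz("scene",s(265,233),25),onz("top",t(578,197),25)]
b2=[onz("scene",s(182,240),25),onz("top",t(682,178),25)]
for n,v in zip("kp12",(k,p,b1,b2)):print(n,np.array(v).round(1).tolist())
for i in(0,1):
  d=p[i]-k[i];e=b1[i]-b2[i];print(np.linalg.norm(d),np.degrees(np.arctan2(d[1],d[0])),np.degrees(np.arctan2(-e[0],e[1])), ((b1[i]+b2[i])/2).round(1))
```

```text
k [[598.7, -93.3, 183.0], [599.5, -97.2, 183.0]]
p [[718.0, -68.1, 157.0], [713.7, -74.2, 157.0]]
1 [[630.2, -52.2, 25.0], [630.6, -57.7, 25.0]]
2 [[644.4, -119.8, 25.0], [643.2, -125.3, 25.0]]
124.65933227338154 11.907221497355286 11.869563618193391 [637.3 -86.   25. ]
119.37400830196154 11.395326755232146 10.519874072837078 [636.9 -91.5  25. ]
```

```bash
python3 -m inch '[{"claw":100,"translation":[-328,-354,70],"roll":-0.87},{"claw":100,"translation":[-328,-354,70],"roll":-0.87},{"claw":100,"translation":[-328,-354,70],"roll":-0.87},{"claw":100,"translation":[-328,-354,70],"roll":-0.87},{"claw":100,"translation":[-328,-354,70],"roll":-0.87},{"claw":100,"translation":[-328,-354,70],"roll":-0.87},{"claw":100,"translation":[-328,-354,70],"roll":-0.87},{"claw":100,"translation":[-328,-354,70],"roll":-0.87},{"claw":100,"translation":[-328,-354,70],"roll":-0.87},{"claw":100,"translation":[-328,-354,70],"roll":-0.87},{"claw":100,"translation":[-328,-354,70],"roll":-0.87},{"claw":100,"translation":[-328,-354,70],"roll":-0.87},{"claw":100,"translation":[-328,-354,70],"roll":-0.87},{"claw":100,"translation":[-328,-354,70],"roll":-0.87},{"claw":100,"translation":[-328,-354,70],"roll":-0.87},{"claw":100,"translation":[-328,-354,70],"roll":-0.87}]' 30
python3 - <<'E'
from h import *
o=get_obs();P=viewer.camera_params("wrist");print(o["time_s"],o["ee_pos"],o["ee_rot"])
cv2.imwrite("pics/w1.png",viewer.get_image("wrist"))
import json;json.dump({k:np.array(v).tolist() for k,v in P.items()},open("pw1.json","w"))
E
```

```text
time_s: 1.83
ee_pos: [403.4, -154.2, 135.8]
ee_rot: [[0.898, -0.44, 0.0], [-0.44, -0.898, -0.001], [0.001, 0.001, -1.0]]
wrist_force: [0.6, -0.8, 0.3]
opening: 93.9
1.8333 [ 403.40116516 -154.17274316  135.78044407] [[ 8.98037193e-01 -4.39919397e-01  3.50880347e-04]
 [-4.39919077e-01 -8.98037122e-01 -7.30677925e-04]
 [ 6.36542969e-04  5.01816995e-04 -9.99999671e-01]]
```

View pics/w1.png

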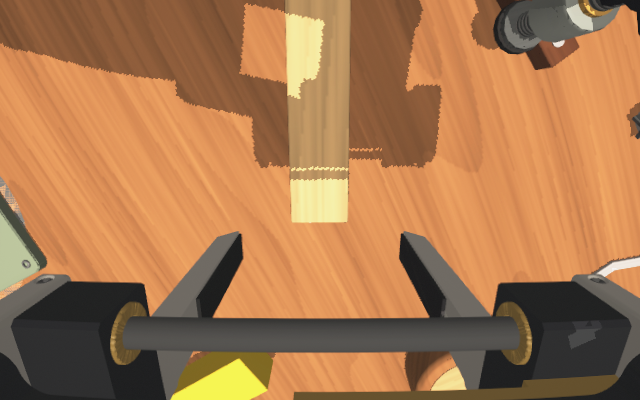

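The wrist view shows the near end of the blank between columns 292 and 348 at row 222. It lies nearly parallel to the fingers and centred between them.

Run:
```python
from h import *
import json
P=json.load(open("pw1.json"))
f=lambda p:onz("wrist",p,45,P)
a,b,c,d=f((292,222)),f((348.5,222)),f((287,20)),f((351,20))
e=(a+b)/2;m=(c+d)/2;u=(m-e)/np.linalg.norm(m-e)
print(a,b,np.linalg.norm(b-a),np.linalg.norm(c-d),"end",e,"ang",np.degrees(np.arctan2(u[1],u[0])))
g=e+25*u;o=get_obs();print("grasp",g,"tool delta",np.array(o["ee_rot"]).T@(np.array([*g[:2],4])-o["ee_pos"]))
print("centre",e+100*u)
```

```text
[ 373.78070953 -158.65854374   45.        ] [ 418.42263352 -180.51107971   45.        ] 49.70346774704816 48.63853879768112 end [ 396.10167153 -169.58481172   45.        ] ang 64.23975303287507
grasp [ 406.96682988 -147.06929854   45.        ] tool delta [-2.31926373e-02 -8.16374408e+00  1.31763968e+02]
centre [439.56230496 -79.522759    45.        ]
```

```bash
python3 -m inch '[{"claw":100,"translation":[0,-8,40],"roll":0},{"claw":100,"translation":[0,-8,80],"roll":0},{"claw":100,"translation":[0,-8,115],"roll":0},{"claw":100,"translation":[0,-8,130],"roll":0},{"claw":100,"translation":[0,-8,130],"roll":0},{"claw":30,"translation":[0,-8,130],"roll":0},{"claw":30,"translation":[0,-8,130],"roll":0},{"claw":30,"translation":[0,-8,130],"roll":0},{"claw":30,"translation":[0,-8,130],"roll":0},{"claw":30,"translation":[0,-8,130],"roll":0},{"claw":30,"translation":[0,-8,130],"roll":0},{"claw":30,"translation":[0,-8,130],"roll":0},{"claw":30,"translation":[0,-8,130],"roll":0}]' 40
python3 - <<'E'
from h import *
o=get_obs();R=np.array(o["ee_rot"]);p=o["ee_pos"]
S=np.array([598.5,-96]);th=np.radians(11.5);x=np.array([np.cos(th),np.sin(th)]);y=np.array([-x[1],x[0]])
for back in(60,8,0):
  g=S-75*y-back*x;print(back,R.T@np.array([*(g-p[:2]),0]))
print(np.degrees(np.arctan2(R[1,0],R[0,0])),o["time_s"])
E
```

```text
time_s: 2.97
ee_pos: [407.0, -145.8, 5.8]
ee_rot: [[0.899, -0.438, -0.0], [-0.438, -0.899, -0.0], [-0.0, 0.0, -1.0]]
wrist_force: [-2.0, 0.3, 4.6]
opening: 50.2
60 [ 1.48378948e+02 -3.25904218e+01 -5.55713384e-02]
8 [ 1.89647529e+02 -6.42274864e+01 -7.56482293e-02]
0 [ 1.95996541e+02 -6.90947271e+01 -7.87369817e-02]
-25.974274402134196 2.9667
```

```bash
python3 -m inch '[{"claw":30,"translation":[25,-5,-1],"roll":-0.11},{"claw":30,"translation":[50,-11,-1],"roll":-0.22},{"claw":30,"translation":[75,-16,-1],"roll":-0.33},{"claw":30,"translation":[100,-22,-1],"roll":-0.44},{"claw":30,"translation":[125,-27,-1],"roll":-0.55},{"claw":30,"translation":[148,-33,-1],"roll":-0.654},{"claw":30,"translation":[148,-33,-1],"roll":-0.654},{"claw":30,"translation":[148,-33,0],"roll":-0.654},{"claw":30,"translation":[148,-33,0],"roll":-0.654}]'
python3 - <<'E'
from h import *
o=get_obs();P=viewer.camera_params("wrist");print(o["time_s"])
a=viewer.get_image("wrist");b=viewer.get_image("top");c=viewer.get_image("scene")
cv2.imwrite("pics/w2.png",a);cv2.imwrite("pics/t2.png",b);cv2.imwrite("pics/s2.png",c)
cv2.imwrite("pics/m.png",np.vstack([np.hstack([cv2.resize(b[95:220,280:430],(400,333),interpolation=2),cv2.resize(c[170:295,200:350],(400,333),interpolation=2)]),cv2.copyMakeBorder(cv2.resize(a[:250],(640,250)),0,0,0,160,0)]))
import json;json.dump({k:np.array(v).tolist() for k,v in P.items()},open("pw2.json","w"))
E
```

```text
time_s: 3.72
ee_pos: [554.7, -181.1, 5.5]
ee_rot: [[0.98, 0.197, 0.001], [0.197, -0.98, -0.0], [0.001, 0.0, -1.0]]
wrist_force: [2.2, 0.1, -1.4]
opening: 49.7
3.7167
```

View pics/m.png

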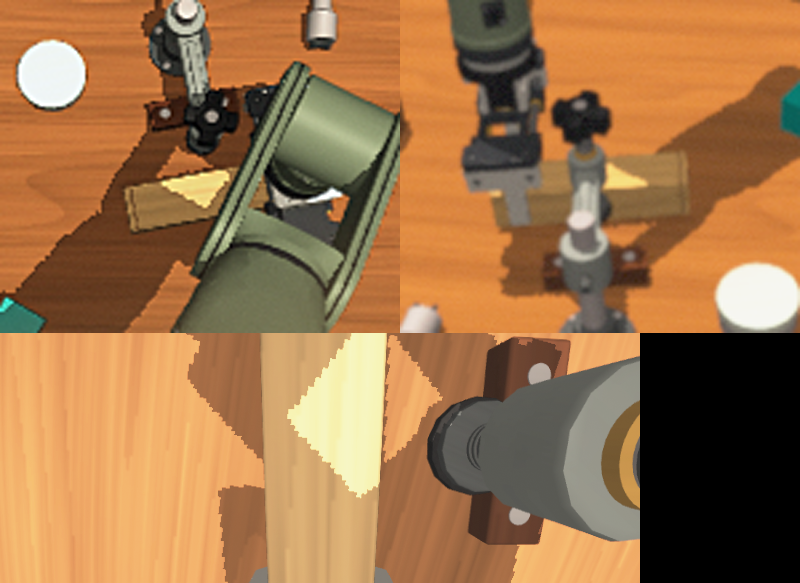

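Run:
```python
import cv2
a=cv2.imread("pics/w2.png")[0:230,360:600];cv2.imwrite("pics/z2.png",cv2.resize(a,None,fx=2.5,fy=2.5,interpolation=2))
```

```text
(no output)
```

View pics/z2.png

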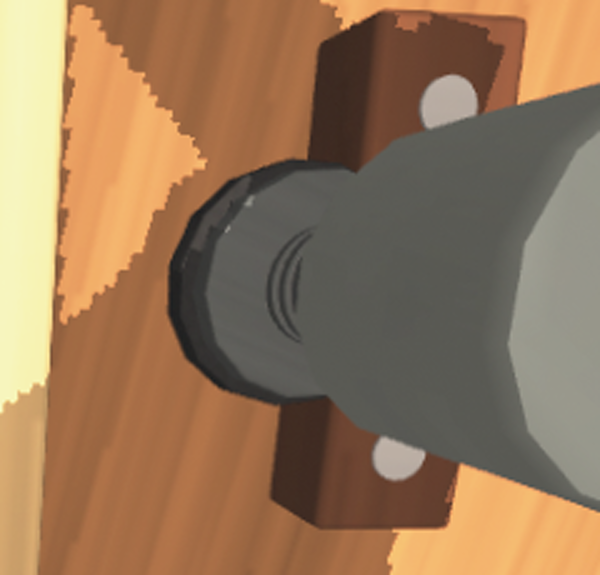

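The zoom (2.5×, from 360,0) shows these batten points:
- Top front edge: (384,12) to (320,527).
- Foot of the front face: (320,45) to (272,495).

The blank's right edge runs from (68,0) to (42,575).

Run:
```python
from h import *
import json
P=json.load(open("pw2.json"));q=lambda x,y,z:onz("wrist",(360+x/2.5,y/2.5),z,P)[:2]
A,B=q(384,12,25),q(320,527,25);A0,B0=q(320,45,0),q(272,495,0);C,D=q(525,20,25),q(448,527,25);E,F=q(68,0,45),q(42,575,45)
ang=lambda a,b:np.degrees(np.arctan2(*(a-b)[::-1]))-90
for n,a,b in(("top",A,B),("bot",A0,B0),("back",C,D),("blank",E,F)):print(n,a.round(1),b.round(1),round(np.linalg.norm(a-b),1),ang(a,b).round(2))
th=np.radians((ang(A,B)+ang(A0,B0)+ang(C,D))/3);x=np.array([np.cos(th),np.sin(th)]);y=np.array([-x[1],x[0]])
print("S top",(A+B)/2-25*x,"bot",(A0+B0)/2-25*x,"back",(C+D)/2-55*x)
for e in (E,F):print("gap x",[(v-e)@x for v in((A+B)/2,(A0+B0)/2,(C+D)/2-30*x)])
o=get_obs();R=np.array(o["ee_rot"]);print(np.degrees(np.arctan2(R[1,0],R[0,0])),np.degrees(th),o["ee_pos"])
S=(A+B)/2-25*x;g=o["ee_pos"][:2];print("tcp in stop", (g-S)@x,(g-S)@y)
```

```text
top [616.4 -40.9] [ 635.6 -137. ] 98.0 11.26
bot [616.8 -40.3] [ 636.3 -136.7] 98.3 11.45
back [643.5 -35.4] [ 663.2 -131.6] 98.1 11.61
blank [556.9 -58.7] [ 575.5 -152.1] 95.3 11.27
S top [601.50365535 -93.92897273] bot [602.00920813 -93.45470142] back [599.44265102 -94.41180881]
gap x [np.float64(61.715757138399155), np.float64(62.3053437058791), np.float64(59.59993064565984)]
gap x [np.float64(62.004899843683425), np.float64(62.59448641116337), np.float64(59.88907335094411)]
11.389918619872427 11.441552336200653 [ 553.64467458 -180.77415096    5.48373288]
tcp in stop -64.13522873435495 -75.62565342995775
```

```bash
python3 -m inch '[{"claw":30,"translation":[20,0,0],"roll":0},{"claw":30,"translation":[40,0,0],"roll":0},{"claw":30,"translation":[52,0,0],"roll":0},{"claw":30,"translation":[56,0,0],"roll":0},{"claw":30,"translation":[58,0,0],"roll":0},{"claw":30,"translation":[58,0,0],"roll":0}]'; python3 -m inch '[{"claw":30,"translation":[1,0,0],"roll":0},{"claw":30,"translation":[2,0,0],"roll":0},{"claw":30,"translation":[2,0,0],"roll":0}]'
```

```text
time_s: 4.37
ee_pos: [609.6, -169.2, 5.3]
ee_rot: [[0.98, 0.199, -0.003], [0.199, -0.98, 0.001], [-0.003, -0.001, -1.0]]
wrist_force: [-2.1, -0.4, 4.2]
opening: 49.7
time_s: 4.62
ee_pos: [612.4, -169.1, 5.3]
ee_rot: [[0.98, 0.198, -0.001], [0.198, -0.98, 0.0], [-0.001, -0.001, -1.0]]
wrist_force: [-3.7, -0.1, 4.1]
opening: 49.7
```

```bash
python3 -m inch '[{"claw":30,"translation":[1,0,0],"roll":0},{"claw":30,"translation":[1,0,0],"roll":0},{"claw":30,"translation":[1,0,0],"roll":0}]'; python3 -m inch '[{"claw":30,"translation":[1,0,0],"roll":0},{"claw":30,"translation":[1,0,0],"roll":0},{"claw":30,"translation":[1,0,0],"roll":0}]'
```

```text
time_s: 4.87
ee_pos: [614.0, -169.0, 5.4]
ee_rot: [[0.98, 0.199, -0.001], [0.199, -0.98, 0.0], [-0.001, -0.0, -1.0]]
wrist_force: [-5.4, 0.2, 4.1]
opening: 49.6
time_s: 5.12
ee_pos: [614.8, -168.9, 5.4]
ee_rot: [[0.98, 0.199, -0.001], [0.199, -0.98, -0.0], [-0.001, -0.0, -1.0]]
wrist_force: [-6.6, -0.4, 4.7]
opening: 50.0
```

```bash
python3 -m inch '[{"claw":30,"translation":[1,0,0],"roll":0},{"claw":30,"translation":[1,0,0],"roll":0},{"claw":30,"translation":[1,0,0],"roll":0}]'; python3 -m inch '[{"claw":30,"translation":[1,0,0],"roll":0},{"claw":30,"translation":[1,0,0],"roll":0},{"claw":30,"translation":[1,0,0],"roll":0}]'
```

```text
time_s: 5.37
ee_pos: [614.8, -168.9, 5.3]
ee_rot: [[0.98, 0.199, -0.004], [0.199, -0.98, -0.0], [-0.004, -0.0, -1.0]]
wrist_force: [-8.0, -0.9, 6.3]
opening: 49.9
time_s: 5.62
ee_pos: [614.8, -168.9, 5.3]
ee_rot: [[0.98, 0.2, -0.005], [0.2, -0.98, -0.0], [-0.005, -0.001, -1.0]]
wrist_force: [-11.1, -1.8, 7.8]
opening: 49.6
```

Run:
```python
from h import *
a=viewer.get_image("wrist")
cv2.imwrite("pics/w3.png",cv2.resize(a[0:240,220:560],None,fx=2.3,fy=2.3,interpolation=2))
import json;P=viewer.camera_params("wrist");json.dump({k:np.array(v).tolist() for k,v in P.items()},open("pw3.json","w"))
```

```text
(no output)
```

View pics/w3.png

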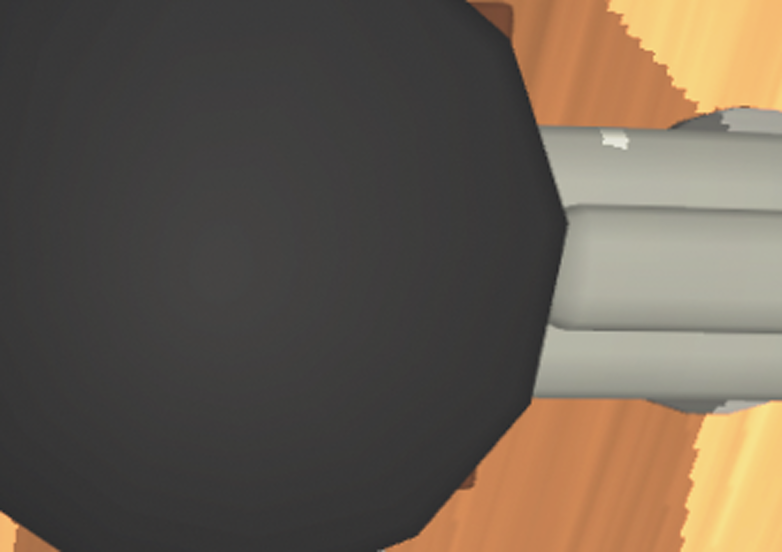

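The tool stopped at x=614.8 while the force rose to 11 N, so the blank is seated on the batten. The travel of 62.4 mm matches the predicted 61.5 mm gap. The wrist view is blocked by the dark knob close to the lens. I'll release, step away, rise and look at the knob.

```bash
python3 -m inch '[{"claw":80,"translation":[-3,0,0],"roll":0},{"claw":80,"translation":[-3,0,0],"roll":0},{"claw":80,"translation":[-3,0,0],"roll":0},{"claw":80,"translation":[-3,0,0],"roll":0},{"claw":80,"translation":[-3,0,0],"roll":0},{"claw":80,"translation":[-3,35,0],"roll":0},{"claw":80,"translation":[-3,35,0],"roll":0},{"claw":80,"translation":[-3,35,-40],"roll":0},{"claw":80,"translation":[-3,35,-80],"roll":0},{"claw":80,"translation":[-3,35,-120],"roll":0},{"claw":80,"translation":[-3,35,-160],"roll":0},{"claw":80,"translation":[-3,35,-200],"roll":0},{"claw":80,"translation":[-3,20,-240],"roll":0},{"claw":80,"translation":[-3,20,-240],"roll":0},{"claw":80,"translation":[-3,20,-240],"roll":0},{"claw":80,"translation":[-3,20,-240],"roll":0}]'
python3 - <<'E'
from h import *
P=viewer.camera_params("wrist");a=viewer.get_image("wrist");cv2.imwrite("pics/w4.png",a)
import json;json.dump({k:np.array(v).tolist() for k,v in P.items()},open("pw4.json","w"))
E
```

```text
time_s: 7.0
ee_pos: [618.3, -188.3, 245.1]
ee_rot: [[0.98, 0.199, 0.0], [0.199, -0.98, 0.0], [0.0, -0.0, -1.0]]
wrist_force: [0.4, 0.3, -1.5]
opening: 75.0
```

View pics/w4.png

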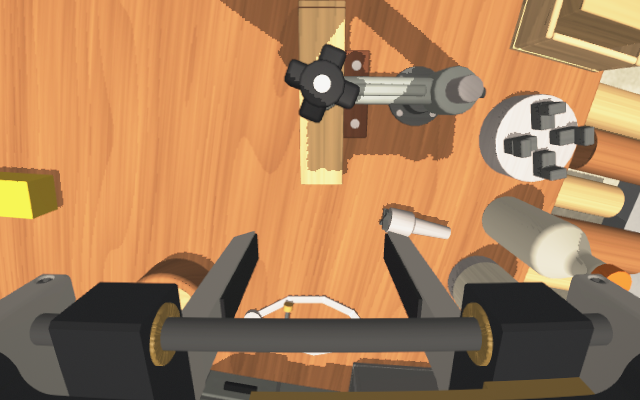

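The view shows the blank lying flush against the batten (right edge at column ≈345, end at row 184). The knob is centred at (322,84), with lobe ends at about (334,48), (355,95), (311,119) and (290,74).

Run:
```python
from h import *
import json
P=json.load(open("pw4.json"));a=cv2.imread("pics/w4.png")
g=a.max(2);m=(g<75).astype(np.uint8);m[:35]=0;m[130:]=0;m[:,:275]=0;m[:,368:]=0
n,l,st,c=cv2.connectedComponentsWithStats(m);print(st[1:][st[1:,4]>100])
k=onz("wrist",(322,84),184,P);print("centre",k)
for p in((334,48),(355,95),(311,119),(290,74)):
  v=onz("wrist",p,178,P)-k;print(np.linalg.norm(v[:2]).round(1),(np.degrees(np.arctan2(v[1],v[0]))%90).round(1))
f=lambda p,z:onz("wrist",p,z,P)[:2]
th=np.radians(11.45);x=np.array([np.cos(th),np.sin(th)]);y=np.array([-x[1],x[0]]);S=np.array([601,-94.])
for q,z in(((301,184),45),((342.5,184),45),((345,30),45),((299,30),45),((344,137),25)):
  d=f(q,z)-S;print(q,(d@x).round(1),(d@y).round(1))
cv2.imwrite("pics/w5.png",cv2.resize(a[25:190,270:380],None,fx=3.6,fy=3.6,interpolation=2))
```

```text
[[ 285   45   75   77 2120]]
centre [600.47352451 -94.3118562  184.        ]
26.2 82.7
25.1 84.9
25.5 83.1
24.1 83.7
(301, 184) -25.0 -103.2
(342.5, 184) 24.6 -103.2
(345, 30) 24.5 66.2
(299, 30) -24.9 66.2
(344, 137) 26.7 -49.3
```

View pics/w5.png

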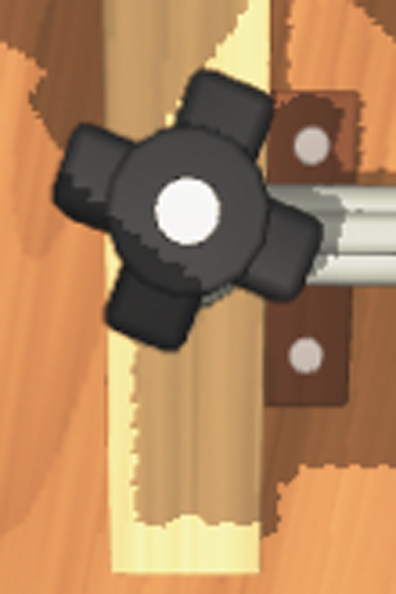

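Blank: x≈-0.3 mm, y≈-3 mm and angle under 0.01 rad in the stop frame. Next I'll go to the knob, with the jaws on the 83.5° lobe pair.

```bash
python3 -m inch '[{"claw":100,"translation":[1.3,-30,0],"roll":-0.12},{"claw":100,"translation":[1.3,-60,0],"roll":-0.25},{"claw":100,"translation":[1.3,-95.7,0],"roll":-0.37},{"claw":100,"translation":[1.3,-95.7,0],"roll":-1.257},{"claw":100,"translation":[1.3,-95.7,0],"roll":-1.257},{"claw":100,"translation":[1.3,-95.7,0],"roll":-1.257},{"claw":100,"translation":[1.3,-95.7,0],"roll":-1.257},{"claw":100,"translation":[1.3,-95.7,0],"roll":-1.257},{"claw":100,"translation":[1.3,-95.7,0],"roll":-1.257},{"claw":100,"translation":[1.3,-95.7,0],"roll":-1.257},{"claw":100,"translation":[1.3,-95.7,0],"roll":-1.257},{"claw":100,"translation":[1.3,-95.7,0],"roll":-1.257},{"claw":100,"translation":[1.3,-95.7,30],"roll":-1.257},{"claw":100,"translation":[1.3,-95.7,60],"roll":-1.257},{"claw":100,"translation":[1.3,-95.7,85],"roll":-1.257},{"claw":100,"translation":[1.3,-95.7,95],"roll":-1.257},{"claw":100,"translation":[1.3,-95.7,95],"roll":-1.257},{"claw":100,"translation":[1.3,-95.7,95],"roll":-1.257}]'
python3 -c "
from h import *
o=get_obs();print(o['moment'],o['joint_pos'],o['wrist_force'])"
```

```text
time_s: 8.55
ee_pos: [600.4, -94.5, 150.1]
ee_rot: [[0.115, 0.993, -0.001], [0.993, -0.115, 0.0], [0.0, -0.001, -1.0]]
wrist_force: [0.8, 0.8, -0.3]
opening: 93.9
[ 0.05593116 -0.15511423  0.03597431] [-2.98492772e-01  3.23909024e-01  1.51289468e+00  7.31603270e-06
  1.30605668e+00 -1.75425805e+00] [ 0.80676471  0.81279053 -0.30970772]
```

```bash
python3 -m inch '[{"claw":40,"translation":[0,0,0],"roll":0},{"claw":40,"translation":[0,0,0],"roll":0},{"claw":40,"translation":[0,0,0],"roll":0},{"claw":40,"translation":[0,0,0],"roll":0},{"claw":40,"translation":[0,0,0],"roll":0},{"claw":40,"translation":[0,0,0],"roll":0},{"claw":40,"translation":[0,0,0],"roll":0},{"claw":40,"translation":[0,0,0],"roll":0}]' 50
cat > m.py <<'E'
from h import *
o=get_obs();R=np.array(o["ee_rot"]);print("M",np.round(o["moment"],3),"q6",round(o["joint_pos"][5],3),"tool ang cw",round(-np.arctan2(R[1,0],R[0,0]),3))
E
python3 m.py
python3 -m inch '[{"claw":40,"translation":[0,0,0.13],"roll":0.1},{"claw":40,"translation":[0,0,0.25],"roll":0.2},{"claw":40,"translation":[0,0,0.38],"roll":0.3},{"claw":40,"translation":[0,0,0.38],"roll":0.3}]'; python3 m.py
```

```text
time_s: 9.22
ee_pos: [600.9, -94.1, 150.9]
ee_rot: [[0.114, 0.994, 0.001], [0.994, -0.114, 0.001], [0.001, 0.001, -1.0]]
wrist_force: [-0.3, 1.5, 1.5]
opening: 54.0
M [ 0.302 -0.18  -0.027] q6 -1.755 tool ang cw -1.457
time_s: 9.55
ee_pos: [600.8, -94.4, 150.5]
ee_rot: [[0.403, 0.915, 0.0], [0.915, -0.403, 0.0], [0.0, 0.0, -1.0]]
wrist_force: [-0.1, 1.8, 3.3]
opening: 54.0
M [ 0.218  0.011 -0.082] q6 -1.454 tool ang cw -1.156
```

```bash
python3 -m inch '[{"claw":40,"translation":[0,0,0.13],"roll":0.1},{"claw":40,"translation":[0,0,0.25],"roll":0.2},{"claw":40,"translation":[0,0,0.38],"roll":0.3},{"claw":40,"translation":[0,0,0.5],"roll":0.4},{"claw":40,"translation":[0,0,0.63],"roll":0.5}]'; python3 m.py
python3 -m inch '[{"claw":40,"translation":[0,0,0.13],"roll":0.1},{"claw":40,"translation":[0,0,0.25],"roll":0.2}]'; python3 m.py
python3 -m inch '[{"claw":40,"translation":[0,0,0.13],"roll":0.1},{"claw":40,"translation":[0,0,0.25],"roll":0.2}]'; python3 m.py
```

```text
time_s: 9.97
ee_pos: [600.4, -94.8, 149.9]
ee_rot: [[0.793, 0.609, -0.001], [0.609, -0.793, -0.001], [-0.001, 0.0, -1.0]]
wrist_force: [-1.2, 1.0, 3.7]
opening: 54.1
M [-0.03   0.243 -0.005] q6 -0.953 tool ang cw -0.655
time_s: 10.13
ee_pos: [600.2, -94.8, 149.6]
ee_rot: [[0.898, 0.44, -0.001], [0.44, -0.898, -0.001], [-0.001, 0.0, -1.0]]
wrist_force: [-1.5, -0.0, 4.6]
opening: 54.0
M [-0.004  0.337  0.055] q6 -0.753 tool ang cw -0.455
time_s: 10.3
ee_pos: [599.9, -94.9, 149.4]
ee_rot: [[0.968, 0.253, -0.002], [0.253, -0.968, -0.001], [-0.002, 0.0, -1.0]]
wrist_force: [-2.2, 1.0, 4.2]
opening: 53.7
M [-0.044  0.506  0.031] q6 -0.554 tool ang cw -0.255
```

```bash
python3 -m inch '[{"claw":40,"translation":[0,0,0.13],"roll":0.1},{"claw":40,"translation":[0,0,0.25],"roll":0.2}]'|grep force; python3 m.py
python3 -m inch '[{"claw":40,"translation":[0,0,0.13],"roll":0.1},{"claw":40,"translation":[0,0,0.25],"roll":0.2}]'|grep force; python3 m.py
```

```text
wrist_force: [-2.6, 0.6, 4.8]
M [0.032 0.65  0.096] q6 -0.354 tool ang cw -0.055
wrist_force: [-3.0, 0.8, 5.2]
M [0.148 0.816 0.023] q6 -0.153 tool ang cw 0.145
```

```bash
python3 -m inch '[{"claw":40,"translation":[0,0,0.13],"roll":0.1},{"claw":40,"translation":[0,0,0.25],"roll":0.2}]'|grep force; python3 m.py
```

```text
wrist_force: [-3.7, 1.0, 6.0]
M [0.201 0.883 0.1  ] q6 0.047 tool ang cw 0.345
```

```bash
python3 -m inch '[{"claw":40,"translation":[0,0,0.1],"roll":0.1},{"claw":40,"translation":[0,0,0.2],"roll":0.2}]'|grep -E "force|pos"; python3 m.py
python3 -m inch '[{"claw":40,"translation":[0,0,0.1],"roll":0.1},{"claw":40,"translation":[0,0,0.2],"roll":0.2}]'|grep -E "force|pos"; python3 m.py
```

```text
ee_pos: [599.2, -94.4, 148.4]
wrist_force: [-4.1, 1.0, 4.9]
M [0.309 0.944 0.122] q6 0.247 tool ang cw 0.545
ee_pos: [599.1, -94.2, 148.1]
wrist_force: [-3.9, 1.9, 5.6]
M [0.415 0.929 0.081] q6 0.447 tool ang cw 0.745
```

```bash
python3 -m inch '[{"claw":40,"translation":[0,0,0.1],"roll":0.1},{"claw":40,"translation":[0,0,0.2],"roll":0.2}]'|grep -E "force|pos"; python3 m.py
```

```text
ee_pos: [599.0, -94.0, 147.8]
wrist_force: [-4.6, 0.8, 5.1]
M [0.511 0.935 0.086] q6 0.647 tool ang cw 0.945
```

```bash
python3 -m inch '[{"claw":40,"translation":[0,0,0.12],"roll":0.1},{"claw":40,"translation":[0,0,0.24],"roll":0.2}]'|grep -E "force|pos"; python3 m.py
```

```text
ee_pos: [599.0, -93.8, 147.6]
wrist_force: [-5.3, 1.6, 5.8]
M [0.605 0.968 0.042] q6 0.847 tool ang cw 1.145
```

```bash
python3 -m inch '[{"claw":40,"translation":[0,0,0.12],"roll":0.1},{"claw":40,"translation":[0,0,0.24],"roll":0.2}]'|grep -E "force|pos"; python3 m.py
```

```text
ee_pos: [599.0, -93.5, 147.3]
wrist_force: [-3.8, 2.8, 5.9]
M [0.715 0.902 0.127] q6 1.046 tool ang cw 1.345
```

```bash
python3 -m inch '[{"claw":40,"translation":[0,0,0.12],"roll":0.1},{"claw":40,"translation":[0,0,0.24],"roll":0.2}]'|grep -E "force|pos"; python3 m.py
```

```text
ee_pos: [599.1, -93.4, 147.1]
wrist_force: [-3.9, 3.3, 5.9]
M [0.798 0.82  0.04 ] q6 1.247 tool ang cw 1.545
```

```bash
python3 -m inch '[{"claw":40,"translation":[0,0,0.12],"roll":0.1},{"claw":40,"translation":[0,0,0.24],"roll":0.2}]'|grep -E "force|pos|open"; python3 m.py
```

```text
ee_pos: [599.2, -93.2, 146.8]
wrist_force: [-4.1, 2.9, 4.5]
opening: 54.1
M [0.879 0.714 0.067] q6 1.446 tool ang cw 1.745
```

```bash
python3 -m inch '[{"claw":40,"translation":[0,0,0.12],"roll":0.1},{"claw":40,"translation":[0,0,0.24],"roll":0.2}]'|grep -E "force|pos"; python3 m.py
```

```text
ee_pos: [599.3, -93.1, 146.6]
wrist_force: [-4.1, 3.8, 5.2]
M [0.936 0.664 0.125] q6 1.646 tool ang cw 1.945
```

```bash
python3 -m inch '[{"claw":40,"translation":[0,0,0.12],"roll":0.1},{"claw":40,"translation":[0,0,0.24],"roll":0.2}]'|grep -E "force|pos"; python3 m.py
```

```text
ee_pos: [599.5, -93.0, 146.4]
wrist_force: [-2.7, 3.1, 5.1]
M [0.997 0.548 0.209] q6 1.846 tool ang cw 2.145
```

```bash
python3 -m inch '[{"claw":40,"translation":[0,0,0.12],"roll":0.1},{"claw":40,"translation":[0,0,0.24],"roll":0.2}]'|grep -E "force|pos"; python3 m.py
```

```text
ee_pos: [599.6, -92.9, 146.1]
wrist_force: [-3.9, 3.8, 5.1]
M [1.122 0.46  0.155] q6 2.046 tool ang cw 2.344
```

```bash
python3 -m inch '[{"claw":40,"translation":[0,0,0.1],"roll":0.08}]'|grep -E "force"; python3 m.py;python3 -m inch '[{"claw":40,"translation":[0,0,0.1],"roll":0.08}]'|grep -E "force"; python3 m.py
```

```text
wrist_force: [-2.4, 3.2, 4.5]
M [1.033 0.386 0.144] q6 2.126 tool ang cw 2.424
wrist_force: [-3.4, 3.8, 4.1]
M [1.085 0.384 0.3  ] q6 2.205 tool ang cw 2.503
```

```bash
python3 -m inch '[{"claw":40,"translation":[0,0,0.1],"roll":0.08}]'|grep -E "force"; python3 m.py;python3 -m inch '[{"claw":40,"translation":[0,0,0.1],"roll":0.08}]'|grep -E "force"; python3 m.py
```

```text
wrist_force: [-2.3, 2.8, 5.2]
M [1.113 0.277 0.271] q6 2.285 tool ang cw 2.583
wrist_force: [-2.1, 4.0, 4.9]
M [1.027 0.336 0.226] q6 2.365 tool ang cw 2.663
```

```bash
python3 -m inch '[{"claw":40,"translation":[0,0,0.1],"roll":0.08}]'|grep -E "force"; python3 m.py;python3 -m inch '[{"claw":40,"translation":[0,0,0.1],"roll":0.08}]'|grep -E "force|open"; python3 m.py
```

```text
wrist_force: [-3.2, 3.8, 4.2]
M [1.042 0.29  0.308] q6 2.445 tool ang cw 2.743
wrist_force: [-2.7, 4.3, 4.8]
opening: 53.5
M [1.045 0.263 0.307] q6 2.525 tool ang cw 2.823
```

```bash
python3 -m inch '[{"claw":40,"translation":[0,0,0.12],"roll":0.1}]'|grep -E "force"; python3 m.py; python3 -m inch '[{"claw":40,"translation":[0,0,0.1],"roll":0.08}]'|grep -E "force|open"; python3 m.py;python3 -m inch '[{"claw":40,"translation":[0,0,0],"roll":0}]'|grep -E "force|open"; python3 m.py; python3 -m inch '[{"claw":40,"translation":[0,0,0],"roll":0}]'|grep -E "force|open"; python3 m.py
```

```text
wrist_force: [-2.5, 3.6, 3.7]
M [1.02  0.116 0.33 ] q6 2.625 tool ang cw 2.923
wrist_force: [-2.1, 3.5, 4.6]
opening: 54.1
M [1.014 0.144 0.366] q6 2.705 tool ang cw 3.003
wrist_force: [-2.2, 4.4, 5.7]
opening: 53.7
M [ 1.125  0.38  -0.275] q6 2.704 tool ang cw 3.002
wrist_force: [-3.1, 5.2, 5.1]
opening: 54.2
M [ 1.12   0.368 -0.267] q6 2.701 tool ang cw 3.0
```

While the knob turned, the moment rose from about 0.08 to 0.37 N m from roughly 2.1–2.2 rad on. At a standstill it reads about 0.27 N m in magnitude, which matches an eighth of a turn past the bite. I'll release and look.

```bash
python3 -m inch '[{"claw":100,"translation":[0,0,0],"roll":0},{"claw":100,"translation":[0,0,0],"roll":0},{"claw":100,"translation":[0,0,0],"roll":0},{"claw":100,"translation":[0,0,0],"roll":0},{"claw":100,"translation":[0,0,0],"roll":0},{"claw":100,"translation":[0,0,0],"roll":0},{"claw":100,"translation":[0,0,-30],"roll":0},{"claw":100,"translation":[0,0,-60],"roll":0},{"claw":100,"translation":[0,0,-100],"roll":0},{"claw":100,"translation":[0,95,-100],"roll":0},{"claw":100,"translation":[0,95,-100],"roll":0},{"claw":100,"translation":[0,95,-100],"roll":0},{"claw":100,"translation":[0,95,-100],"roll":0},{"claw":100,"translation":[0,95,-100],"roll":0},{"claw":100,"translation":[0,95,-100],"roll":0}]'
python3 - <<'E'
from h import *
o=get_obs();P=viewer.camera_params("wrist");a=viewer.get_image("wrist");print(np.round(o["moment"],3),o["time_s"])
import json;json.dump({k:np.array(v).tolist() for k,v in P.items()},open("pw6.json","w"))
cv2.imwrite("pics/w6.png",a)
E
```

```text
time_s: 14.55
ee_pos: [586.1, -9.9, 244.5]
ee_rot: [[-0.989, -0.151, 0.001], [-0.151, 0.989, 0.008], [-0.002, 0.008, -1.0]]
wrist_force: [-0.9, -0.5, -0.5]
opening: 93.6
[ 0.103 -0.055  0.003] 14.55
```

View pics/w6.png

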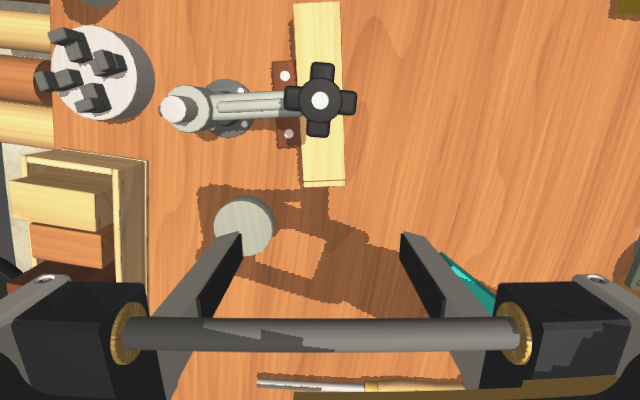

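The view shows the knob at (320,100), with lobe ends at (322,62), (356,103), (318,136) and (284,99). The blank is still against the batten, and its dark-band end is at row 185.

Run:
```python
from h import *
import json
P=json.load(open("pw6.json"));f=lambda p,z:onz("wrist",p,z,P)
k=f((320,100),178);print(k)
for p in((322,62),(356,103),(318,136),(284,99)):
  v=f(p,172)-f((320,100),178);print(np.linalg.norm(v[:2]).round(1),(np.degrees(np.arctan2(v[1],v[0]))%90).round(1))
th=np.radians(11.45);x=np.array([np.cos(th),np.sin(th)]);y=np.array([-x[1],x[0]]);S=np.array([600.7,-94.2])
for q in((304,187),(345,185),(293,5),(339,2)):
  d=f(q,45)[:2]-S;print(q,(d@x).round(1),(d@y).round(1))
```

```text
[599.92455799 -94.07308231 178.        ]
26.8 5.6
26.9 4.5
26.4 5.3
26.8 6.7
(304, 187) 23.6 96.1
(345, 185) -25.5 95.9
(293, 5) 23.3 -101.4
(339, 2) -25.2 -101.9
```

```bash
python3 -c "
from plant import bot
print(bot.hand_in())"
```

```text
the job is handed in; nothing more can be done
None
```

The job is handed in. The blank is clamped under the foot, and I judge the knob to be about an eighth of a turn past the bite. The hand-in gave no verdict.

**Blank:** I gripped the pale blank near one end and slid it along the bench until it stopped against the batten, with the force rising to 11 N. The last picture, after release, puts it about 1 mm off flush, about 3 mm off centre and parallel to the batten within measurement error.

**Knob:** I turned it about 4.46 rad clockwise in one grip, then let go and moved clear. The lobe angles in the last picture match that turn to about 3°.

**Tightness:** the moment readings were noisy (about ±0.04 N m), so the bite point is an estimate.
- While turning, the moment rose from about 0.08 to 0.37 N m, which gives 0.5 to 1.1 rad past the bite. The target was 0.79, and the accepted range is about 0.35 to 1.48.
- At standstill it read 0.27 N m, close to the 0.25 expected for an eighth of a turn. Its sign was reversed, which I put down to slight rebound of the arm.
- The foot's force on the wood could not be measured directly.

**Other things on the bench:** I saw nothing touched or moved in the pictures, but I did not measure their positions again. Robot time was about 15 s of the 72 s allowed.

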